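# Work the caught wedge out of the jack and stow it

### The job

The orange wedge is caught in the small green wedge jack under the carburettor. Take it by its thick tail and work it out with light pulls, shifting it a little to one side and the other whenever it catches, never wrenching it, until it is drawn right out and the platform has sunk. Lay it flat on the bench and let go, take it again across its middle, lower it flat into the blue tray (either way round) with the fingers in the tray's cut-outs, do not drop it in, and let go; leave the carburettor on its platform and the loose tools where they lie.

Things in the scene. Friction and masses are not known exactly. Their poses are not given: they have to be found in the camera images.
- clamp: green wedge jack (a carburettor stands on its platform), fixed; base 110 (x) x 130 (y) mm; origin: centre of underside. The wedge is drawn out along its -x, through the open mouth at x = -55 mm. Inside, it rides on rails 22 mm above the bench between cheeks, free to shift 7 mm to either side of y = 0. It cannot be lifted over the three hidden catches.
- clamp_mouth (a point): middle of the jack's open mouth, at rail height (clamp frame -55, 0, 22 mm)
- catch_a (a point): fixed point on the jack's middle line (clamp frame +28, 0, 14 mm), at the first hidden catch the lug meets. Each catch is a rigid wall 8 mm thick in x with an opening 15.2 mm wide in y for the wedge's 12 mm lug. The opening's middle lies an unknown -5.5 to +5.5 mm off this point along the jack's y. A lug out of line stops dead against the wall, and pulling harder does not help.
- catch_b (a point): the same for the second catch (clamp frame 0, 0, 14 mm): its opening lies off by another unknown -5.5 to +5.5 mm
- catch_c (a point): the same for the third catch (clamp frame -28, 0, 14 mm): its opening lies off by another unknown -5.5 to +5.5 mm
- platform (a joint): how far the jack's platform has sunk (m): 0 at the start, held up by the wedge, on which it and the carburettor rest with about 4 N (on greased rails the wedge drags by only some 1 to 5 N); it can be lifted by 4 mm at most (-0.004), and sinks by itself to 0.0068 as the wedge comes out
- wedge: orange wedge 170 (x) x 48 (y) mm, 36 mm high at the thick tail (x = -85), 31 at the middle, 26 at the thin end; 0.18 to 0.35 kg. Origin: mid length and width, level with its feet. The body begins 16 mm above that, on a black foot 36 mm wide (x = -85 to -75) and a steel lug 12 mm wide (x = 75 to 85). At the start: x as the jack's, origin at clamp x = -38 to -33, y = 0, z = 6 mm.
- wedge_tip (a point): end face of the wedge's thin end (wedge frame 85, 0, 21 mm); the lug below it starts behind all three catches
- tray: blue tray, fixed, inside 184 (x) x 64 (y) mm, walls 6 mm thick and 50 mm high, inner floor 6 mm above the bench; both long walls are cut away down to the floor at x = -44 to +44 mm, so that fingers gripping across y fit there and only there. Origin: centre of the underside.
- tape_measure: yellow tape measure, 83x77x37 mm, loose bystander; origin centre of the underside
- multimeter: yellow multimeter, 155x78x48 mm, loose bystander
- carburettor: grey carburettor, 57x70x44 mm, 0.15 kg, standing loose on the jack's platform, 63 mm above the bench at the start; must stay on the platform; origin centre of the underside

How it is judged:
On the way, in this order (a step that is already met when the one before it is completed fails the run):
1. the wedge, held in the fingers, is drawn right out of the jack's mouth and the platform has sunk (x of wedge_tip in the frame of clamp below -0.056 m and value of joint platform above 0.005 m and contact force between the fingers and wedge above 0.5 N), for 0.05 s.
2. the wedge lies flat on the bench, outside jack and tray, and is let go (height (world z) of wedge below 0.004 m and angle between wedge's own z axis and vertical below 0.06 rad and contact force between the fingers and wedge below 0.1 N and contact force between wedge and clamp below 0.1 N and linear speed of wedge below 0.02 m/s), for 0.2 s.
3. the wedge is down flat in the tray while the fingers still hold it (not dropped) (z of wedge in the frame of tray between 0.003 and 0.012 m and horizontal distance between wedge and tray below 0.02 m and angle between the x axis of wedge and the x axis of tray, either way round below 0.2 rad and contact force between the fingers and wedge above 0.5 N), for 0.05 s.
At the end, for the whole second after the job is handed in: the wedge lies upright, flat and still on the tray's floor (within 3 mm of the floor's height, within 20 mm of the tray's centre, lengthways within 0.2 rad, either way round), let go, and the jack's platform has sunk by more than 5 mm (z of wedge in the frame of tray between 0.003 and 0.009 m and horizontal distance between wedge and tray below 0.02 m and angle between the x axis of wedge and the x axis of tray, either way round below 0.2 rad and angle between wedge's own z axis and vertical below 0.06 rad and linear speed of wedge below 0.01 m/s and value of joint platform above 0.005 m); the robot touches nothing.
It fails at once if the wedge is wrenched: more than 80 N between wedge and jack (contact force between wedge and clamp above 80 N).
It fails at once if a loose tool is moved by more than 20 mm (distance of any of tape_measure, multimeter from where it was at the start of the episode above 0.02 m).
It fails at once if the carburettor is shifted by more than 25 mm or tipped (distance of carburettor from where it was at the start of the episode above 0.025 m or angle between carburettor's own z axis and vertical above 0.35 rad).
It also fails if it takes over 72 s, if anything falls off the work surface, if the arm or the gripper's body presses on something with over 40 N, if the wrist force passes 120 N, or if a joint passes its speed limit or range.

### The arm

A 7-joint arm with a two-finger parallel gripper is mounted at the origin on a cart in front of the work surface, level with it; the furniture and walls round the work are solid. World frame = base frame: x ahead of the robot, y to its left, z up, the work surface at z = 0. Lengths are in m, angles in rad, forces in N, time in s.
With the tool pointing down it reaches from about 0.35 to 0.9 m from the base axis. Payload 19.9 kg.
Tool frame: the origin (TCP) lies between the finger pads; the fingertips stand 19 mm ahead of it and the grasp point (between the pads) is the TCP; z points along the fingers, y is the line along which they close (so a half turn about z gives the same grasp; the last joint's range is limited). The gripper opens to 94 mm and grips with 3 to 60 N. Pads are 16 mm wide; open, the fingers measure 119 mm over their backs; the gripper's body (75 mm by 177 mm) begins 78 mm behind the grasp point.
Start: joints at [-1.173, 0.417, -0.01, 1.614, 0.005, 1.111, -0.053], TCP at [0.266, 0.566, 0.224] pointing down, gripper open.
Joint ranges: [-2.81, 2.81], [-0.39, 2.02], [-1.27, 1.25], [0.06, 2.57], [-1.19, 4.33], [0.19, 2], [-2.82, 2.82]. Speed limits (rad/s): [1.89, 1.89, 2.39, 2.39, 3.01, 3.01, 3.01].

### API

Orientations are given as a 3x3 rotation matrix whose columns are the frame's x, y, z axes.
In Python, from rig import robot, readout, grab_frame, camera_info gives the robot as it stands (robot), with the cameras as plain functions and the readings (readout). Calls block until the motion is done:
- robot.move_ptp(position, orientation): joint-space move of the TCP to a pose.
- robot.move_linear(position, velocity=0.15, frame=None, threshold=None): straight line of the TCP; frame=None keeps the orientation; velocity is the mean speed in m/s. With threshold (N) it stops when the force on the tool has changed by that much, and returns True; else False.
- robot.goto_joints(angles): joint-space move.
- robot.gripper_to(opening): finger opening in m; the grip force is fixed at half the most; returns when the fingers have stopped.
- robot.pause(seconds).
- robot.ik(position, orientation): joint angles nearest the present ones, or None.
- readout.get_state(): the state.
- grab_frame(name): name is "side" or "top"; returns the picture (384x512x3 uint8, red, green, blue); there is no depth.
- camera_info(name): a dict with "fx", "fy", "cx", "cy" (pixels), "rvec" (rotation vector, rad) and "tvec" (3), from world to camera coordinates, as OpenCV has them. Camera axes: x right, y down, z forward; pixel columns grow to the right and rows downward; lengths in m; the calibration is good to about 2 mm. A picture is of the moment at which its call begins. camera_info takes no time and is no camera call.
A pose or a line that the arm cannot do raises robot.PlanningError and nothing moves.
- robot.sign_off(): hands the job in; it is judged then, once.
The state is a dict: "time": time; "qpos": joint angles; "joint_vel": joint speeds; "effort": joint torques, N m; "ee_pos": TCP position; "tool_rot": TCP orientation; "force": force on the tool from outside, world axes, zero at the start; "moment": the same for the moment, N m; "opening": finger opening in m; "grasp_force": force on a finger pad.
Only numpy, scipy, OpenCV 4.12 (cv2) and the standard library are available. Lean on these libraries where they do the work, as an engineer would, in place of code of your own. Each camera call takes 0.05 s, during which the arm holds its last target. There are 200 camera calls.

## Working session

There is one attempt and no reset: what is moved stays moved. The work goes in short steps, each a Python script; the robot and the scene stay as the last script left them, time stands still between calls to the robot, and variables do not carry over. Pictures are saved under pics/ and viewed, at most 10 in all, crops included, and the job is handed in when it is done.

```bash
mkdir -p pics; ls
python3 - <<'E'
from rig import robot, readout, grab_frame, camera_info
import cv2
for n in("side","top"):
    cv2.imwrite(f"pics/{n}0.png",cv2.resize(grab_frame(n)[...,::-1],(800,600),interpolation=cv2.INTER_CUBIC)); print(camera_info(n))
s=readout.get_state();print(s)
E
```

```text
pics
rig.py
{'fx': 369.96357776476935, 'fy': 369.96357776476935, 'cx': 258.2285888481143, 'cy': 186.48248328536823, 'rvec': array([ 0.12138956, -2.79751743,  1.34878058]), 'tvec': array([0.56949735, 0.10455236, 1.05440647])}
{'fx': 356.3281366795867, 'fy': 356.3281366795867, 'cx': 255.66153205933543, 'cy': 186.99725154774137, 'rvec': array([ 2.20674954, -2.15490382,  0.05241914]), 'tvec': array([-0.05312351,  0.55694678,  1.17985324])}
{'time': 0.1, 'qpos': array([-1.1734954 ,  0.41794125, -0.01028362,  1.61410025,  0.00469262,
        1.11068663, -0.05299041]), 'joint_vel': array([-7.83392699e-04, -7.97518756e-04, -1.20343782e-03, -5.72928991e-05,
       -7.37529468e-04,  2.76149897e-04,  4.31036231e-04]), 'effort': array([ 2.18203379e-03, -8.52563095e+01,  6.40373491e-01, -4.26689208e+01,
       -4.88232414e-02,  1.62527931e-02,  1.63140949e-04]), 'ee_pos': array([0.26541836, 0.56549827, 0.22387685]), 'tool_rot': array([[-9.05260288e-01,  4.24857221e-01, -3.91943540e-04],
       [ 4.24857393e-01,  9.05259694e-01, -1.04052424e-03],
       [-8.72635484e-05, -1.10846538e-03, -9.99999382e-01]]), 'force': array([-0.35016544, -0.44001259,  0.37591969]), 'moment': array([-0.03019002, -0.02697116,  0.0298596 ]), 'grasp_force': 0.0, 'opening': 0.09380373562334696}
```

View pics/side0.png

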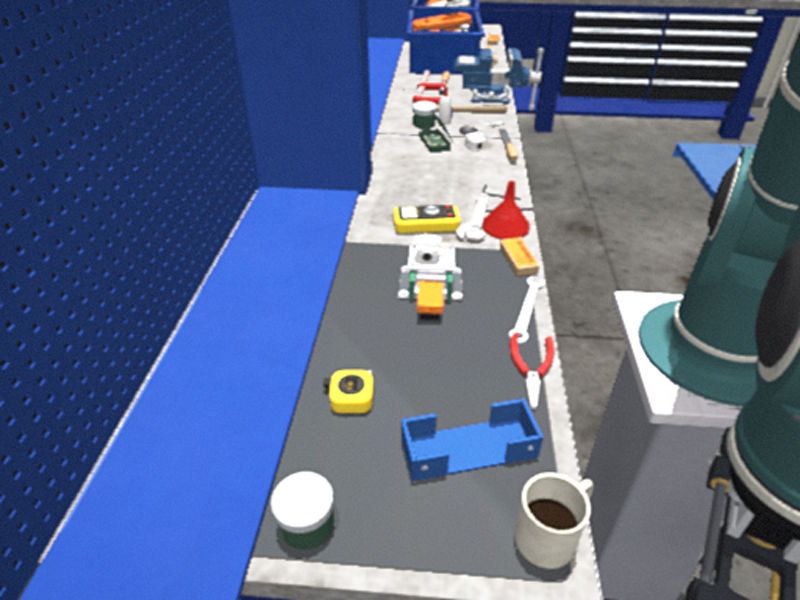

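View pics/top0.png

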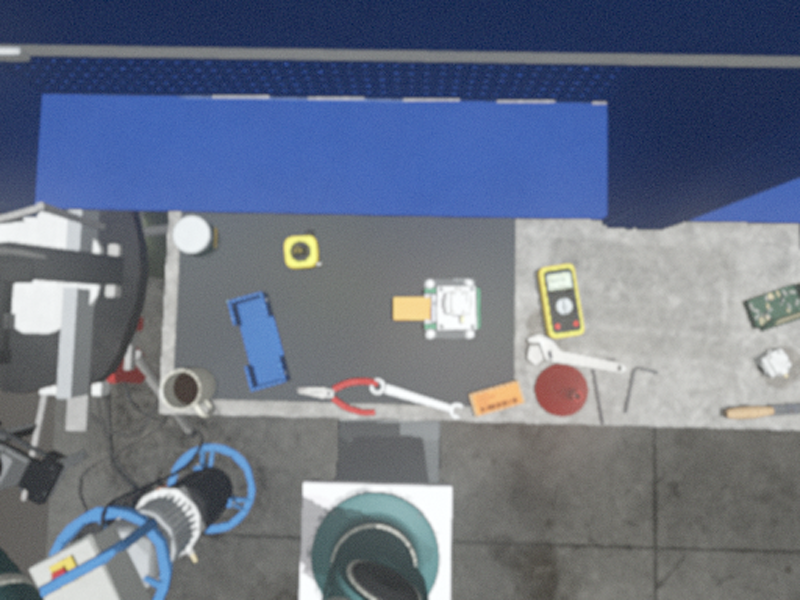

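The side view shows the wedge tail at about (430,298) and the tray at (470,440), both in 800x600 pixels. The top view shows the wedge at (412,308), the jack at (452,308) and the tray at (258,340), with the tail pointing to world +y. I'll zoom in next.

```bash
cat > h.py <<'E'
import numpy as np, cv2
from rig import robot, readout, grab_frame, camera_info
def cam(n):
    c=camera_info(n); K=np.array([[c['fx'],0,c['cx']],[0,c['fy'],c['cy']],[0,0,1]]); return K,c['rvec'],c['tvec']
def proj(n,P):
    K,r,t=cam(n); return cv2.projectPoints(np.atleast_2d(np.asarray(P,float)),r,t,K,None)[0].reshape(-1,2)
def tri(a,b): # side px, top px
    M=[]
    for n in("side","top"):
        K,r,t=cam(n); M.append(K@np.c_[cv2.Rodrigues(r)[0],t])
    X=cv2.triangulatePoints(M[0],M[1],np.array(a,float).reshape(2,1),np.array(b,float).reshape(2,1)).ravel(); return X[:3]/X[3]
def onplane(n,p,z):
    K,r,t=cam(n); R=cv2.Rodrigues(r)[0]; d=R.T@np.linalg.inv(K)@np.r_[p,1]; o=-R.T@t; return o+d*(z-o[2])/d[2]
def avg(n,k=6): return np.mean([grab_frame(n).astype(float) for _ in range(k)],0).astype(np.uint8)
E
python3 - <<'E'
from h import *
s=avg("side");t=avg("top"); np.savez("im0.npz",s=s,t=t)
def crop(im,x,y,w,h): return cv2.resize(im[y:y+h,x:x+w,::-1],(400,300),interpolation=cv2.INTER_CUBIC)
cv2.imwrite("pics/c1.png",np.vstack([np.hstack([crop(s,245,145,64,48+12) if 0 else crop(s,240,145,80,60),crop(t,240,167,80,60)]),np.hstack([crop(s,250,250,100,75),crop(t,130,180,80,60+15)[:, :] if 0 else crop(t,125,180,100,75)])]))
for n,im in(("side",s),("top",t)):
    hsv=cv2.cvtColor(im,cv2.COLOR_RGB2HSV)
    for nm,lo,hi in(("orange",(8,130,120),(20,255,255)),("blue",(100,120,60),(125,255,255))):
        m=cv2.inRange(hsv,lo,hi); N,_,st,ce=cv2.connectedComponentsWithStats(m)
        for i in range(1,N):
            if 60<st[i][4]<6000: print(n,nm,st[i],ce[i],cv2.minAreaRect(np.argwhere(_==i)[:,::-1].astype(np.float32)))
E
```

```text
side orange [265   8  36  11 261] [282.74712644  13.66283525] ((282.59246826171875, 14.601155281066895), (9.579604148864746, 35.809471130371094), 81.25383758544922)
side orange [267 188  17  13  94] [274.44680851 196.94680851] ((274.4339599609375, 195.0188751220703), (17.20026397705078, 11.05731201171875), 10.61965560913086)
side blue [431  92  45  35 798] [453.28947368 103.33709273] ((449.98529052734375, 100.69119262695312), (38.07268524169922, 37.21519470214844), 30.963756561279297)
side blue [ 257  255   91   53 2914] [301.19011668 282.22546328] ((302.2235107421875, 280.368896484375), (40.139404296875, 88.75119018554688), 80.3802719116211)
top blue [ 147  188   36   62 1282] [165.9875195  217.75039002] ((165.3354949951172, 217.67486572265625), (58.6861572265625, 25.652923583984375), 75.25643920898438)
top blue [125 285  38  56 381] [147.43569554 311.40944882] ((144.50607299804688, 310.74896240234375), (55.72809982299805, 34.72232437133789), 80.07376098632812)
top blue [111 287  16  16  81] [117.97530864 294.12345679] ((118.00000762939453, 294.0), (4.242640495300293, 21.21320343017578), 45.0)
top blue [ 33 325  34  29 249] [ 49.437751   336.95983936] ((48.3601188659668, 337.8907470703125), (8.942267417907715, 42.53527069091797), 54.688785552978516)
top blue [ 25 324  85  60 892] [ 80.49215247 353.22869955] ((67.57622528076172, 352.96783447265625), (83.58507537841797, 58.3753547668457), 1.569354772567749)
```

View pics/c1.png

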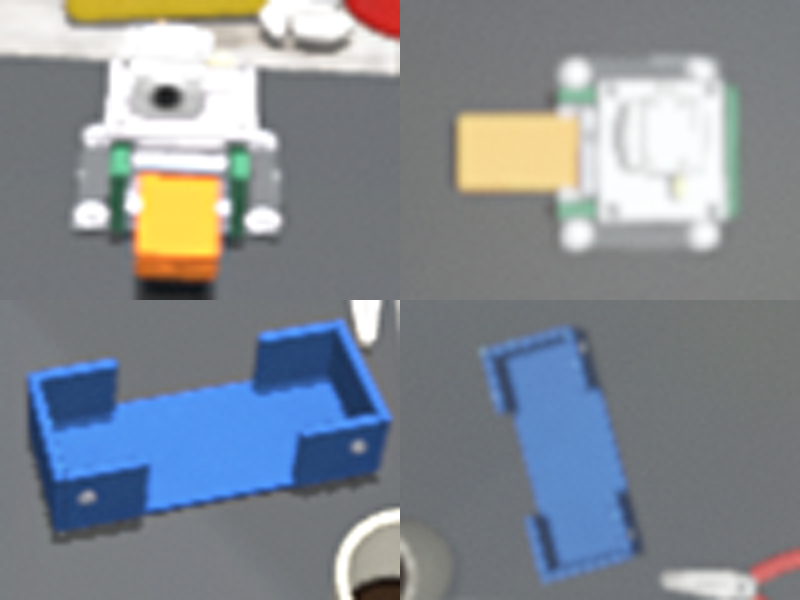

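The crops show the wedge's tail-top corners, the jack posts and the tray's rim corners clearly, so I can triangulate them and fit.

```bash
cat > loc.py <<'E'
from h import *
from scipy.optimize import least_squares
J=lambda u,v:((u+.5)/5-.5,(v+.5)/5-.5)
sj=lambda u,v:np.add((240,145),J(u,v)); tj=lambda u,v:np.add((240,167),J(u-400,v))
T=lambda u,v:((u+.5)/4-.5,(v+.5)/4-.5)
st=lambda u,v:np.add((250,250),T(u,v-300)); tt=lambda u,v:np.add((125,180),T(u-400,v-300))
print("wedge tail +x",tri(sj(135,258),tj(457,114)),"-x",tri(sj(220,257),tj(457,190)))
Sc=[st(50,478),st(28,377),st(343,322),st(389,417)];Tc=[tt(480,349),tt(574,326),tt(640,553),tt(543,583)]
for a,b in zip(Sc,Tc): print("tray",tri(a,b))
loc=np.array([[98,38],[98,-38],[-98,-38],[-98,38]])/1e3
def f(p,full=0):
    c,s=np.cos(p[3]),np.sin(p[3]); P=np.c_[loc@np.array([[c,s],[-s,c]])+p[:2],np.full(4,p[2])]
    return np.r_[(proj("side",P)-Sc).ravel(),(proj("top",P)-Tc).ravel()]
r=least_squares(f,[.45,.3,.05,.3]);print("tray fit",r.x,np.round(r.fun,1))
# wedge edges & posts in top view
for a,z in(((457,114),.042),((578,118),.038),((457,190),.042),((578,190),.038)): print("edge",onplane("top",tj(*a),z))
for a in((575,73),(703,70),(577,235),(705,237)): print("post",onplane("top",tj(*a),.06))
print("post tri",tri(sj(92,215),tj(575,73)),tri(sj(262,220),tj(577,235)),tri(sj(95,135),tj(703,70)),tri(sj(262,140),tj(705,237)))
print("wedgetop4 mouth",tri(sj(138,173),tj(578,118)))
E
python3 loc.py
```

```text
wedge tail +x [ 0.54882022 -0.02502319  0.03821404] -x [ 0.4989355  -0.02639221  0.0415548 ]
tray [0.5336474  0.32283914 0.0522664 ]
tray [0.55346948 0.2485311  0.0438846 ]
tray [0.36709136 0.18761463 0.04147729]
tray [0.34510074 0.26355195 0.04992767]
tray fit [0.45034975 0.25573803 0.04701417 0.30073644] [ 1.4  0.9 -0.4 -0.9 -0.4 -0.7  0.6  0.6  1.1 -0.3 -0.2 -0.9 -1.2  0.2
  0.5 -1. ]
edge [ 0.54820592 -0.02513862  0.042     ]
edge [ 0.54765852 -0.10490143  0.038     ]
edge [ 0.49825833 -0.02639298  0.042     ]
edge [ 0.50022942 -0.10588534  0.038     ]
post [ 0.57558532 -0.10151252  0.06      ]
post [ 0.57944141 -0.18429402  0.06      ]
post [ 0.47089746 -0.10498403  0.06      ]
post [ 0.47162452 -0.18733063  0.06      ]
post tri [ 0.58059195 -0.10345852  0.00564566] [ 0.47229286 -0.10713576  0.00636269] [ 0.58539223 -0.19025844  0.00452447] [ 0.47323803 -0.19342757  0.00546197]
wedgetop4 mouth [ 0.55024536 -0.10481454  0.03986867]
```

```bash
cat >> h.py <<'E'
YAW=0.027
EX=np.array([np.sin(YAW),-np.cos(YAW),0]); EY=np.array([np.cos(YAW),np.sin(YAW),0])
def Rdown(y): 
    z=np.array([0,0,-1.]); return np.c_[np.cross(y,z),y,z]
def best(p,y):
    q=np.array(readout.get_state()['qpos']); o=[]
    for s in(1,-1):
        j=robot.ik(p,Rdown(s*y))
        if j is not None: o.append((np.abs(np.array(j)-q).max()+(10 if abs(j[6])>2.6 else 0),s,j))
    o.sort(key=lambda a:a[0]); print("ik",[(round(a[0],2),a[1]) for a in o]); return Rdown(o[0][1]*y)
def S(msg=""):
    s=readout.get_state(); print(msg,"t%.1f"%s['time'],np.round(s['ee_pos'],4),"F",np.round(s['force'],1),"op %.4f g %.1f"%(s['opening'],s['grasp_force'])); return s
E
python3 - <<'E'
from h import *
C=np.array([.5232,-.0258,0])+EX*.018
R=best(C+[0,0,.15],EY)
robot.move_ptp(C+[0,0,.15],R);S()
print(robot.move_linear(C+[0,0,.031],velocity=.1,threshold=10));S()
cv2.imwrite("pics/d.png",np.hstack([cv2.resize(grab_frame(n)[y:y+90,x:x+100,::-1],(400,360),interpolation=cv2.INTER_CUBIC) for n,x,y in(("side",225,130),("top",215,150))]))
robot.gripper_to(.03);S()
E
```

```text
ik [(np.float64(0.71), 1), (np.float64(2.49), -1)]
 t3.1 [ 0.5239 -0.0428  0.15  ] F [-0.5  0.8  0.3] op 0.0941 g 0.0
False
 t4.4 [ 0.524  -0.0438  0.0315] F [-0.   1.   0.3] op 0.0942 g 0.0
 t5.3 [ 0.5239 -0.0437  0.031 ] F [ 0.7 -0.9 -1.8] op 0.0478 g 30.0
```

View pics/d.png

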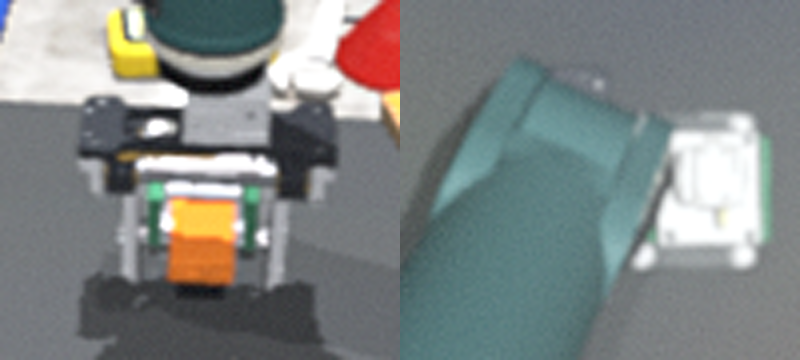

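The fingers straddle the tail at (205,245), and the grip is on at 47.8 mm opening. Next is a first light pull that adjusts to what it feels.

```bash
cat > pull.py <<'E'
from h import *
import sys,json
P0=np.array([.5239,-.0437,.031])
def dl():
    e=readout.get_state()['ee_pos']-P0; return -e@EX,e@EY
def go(d,l,v,th): return robot.move_linear(P0-EX*d+EY*l,velocity=v,threshold=th)
TH=10
def pull(tmax,D,l=0.):
    """pull to travel D; on a stop, back off and try the next side offset"""
    cand=None; lastd=-9
    while readout.get_state()['time']<tmax:
        hit=go(D,l,.03,TH); d,la=dl(); S(f"pull l={l*1e3:.1f} -> d={d*1e3:.1f} l={la*1e3:.1f} hit={hit}")
        if not hit: return True,l
        if d>lastd+.012: cand=sorted([c for c in np.array([-5,-2.5,0,2.5,5])/1e3],key=lambda c:abs(c-l)); cand=[c for c in cand if abs(c-l)>.001]; 
        lastd=max(d,lastd)
        go(d-.002,la,.02,None)
        if not cand: print("no candidates left"); return False,l
        l=cand.pop(0)
        h=go(d-.002,l,.03,TH); S(f"  shift to {l*1e3:.1f} got {dl()[1]*1e3:.1f} hit={h}")
    return False,l
if __name__=="__main__": print(pull(float(sys.argv[1]),float(sys.argv[2]),float(sys.argv[3])))
E
python3 pull.py 13 .125 0
```

```text
pull l=0.0 -> d=8.1 l=-0.3 hit=True t6.3 [ 0.5234 -0.0356  0.0309] F [0.2 0.4 2.7] op 0.0478 g 29.9
  shift to -2.5 got -2.5 hit=False t6.8 [ 0.5212 -0.0376  0.031 ] F [ 1.4  2.3 -0.3] op 0.0476 g 30.0
pull l=-2.5 -> d=7.7 l=-2.7 hit=True t7.4 [ 0.521  -0.036   0.0309] F [-0.  -0.4  3.4] op 0.0475 g 29.9
  shift to 2.5 got 2.6 hit=False t8.0 [ 0.5264 -0.0381  0.0309] F [-0.4 -0.1 -0.3] op 0.0479 g 29.9
pull l=2.5 -> d=63.9 l=2.3 hit=True t10.1 [0.5245 0.0202 0.0307] F [ 2.  -4.  -1.4] op 0.0473 g 30.0
  shift to 0.0 got 0.0 hit=False t10.6 [0.5222 0.0184 0.0311] F [ 2.1  3.7 -2. ] op 0.0482 g 30.0
pull l=0.0 -> d=124.8 l=-0.0 hit=False t12.8 [0.5205 0.0811 0.031 ] F [-0.5 -0.6 -2.7] op 0.0476 g 29.9
(True, np.float64(0.0))
```

All three catches are passed and the wedge is out. I'll draw it a bit further, lower it flat, release and look.

Run:
```python
from h import *
e=readout.get_state()['ee_pos']; R=readout.get_state()['tool_rot']
p=e-EX*.02; robot.move_linear(p,velocity=.08); robot.pause(.1)
print(robot.move_linear([p[0],p[1],.0235],velocity=.02,threshold=8)); S("down")
robot.gripper_to(.085); S("open")
p=readout.get_state()['ee_pos']; robot.move_linear([p[0],p[1],.15],velocity=.15)
q=p-[.0,-.12,0]; 
robot.move_ptp([.40,.10,.25],R); S()
s=avg("side",3);t=avg("top",3); np.savez("im1.npz",s=s,t=t)
crop=lambda im,x,y,w,h: cv2.resize(im[y:y+h,x:x+w,::-1],(400,300),interpolation=cv2.INTER_CUBIC)
cv2.imwrite("pics/e.png",np.hstack([crop(s,230,145,100,75),crop(t,190,160,100,75)]))
```

```text
True
down t13.7 [0.5201 0.1009 0.0247] F [-0.2  0.7  6.1] op 0.0479 g 30.0
open t14.4 [0.5196 0.1011 0.0245] F [ 0.5 -0.5  0.3] op 0.0854 g 0.0
 t16.1 [0.4004 0.1004 0.2496] F [0.7 0.6 0.1] op 0.0847 g 0.0
```

View pics/e.png

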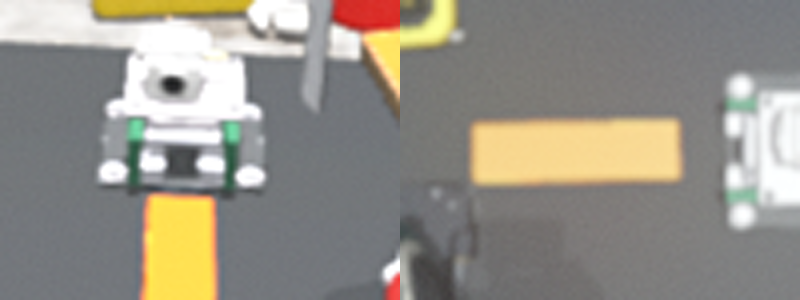

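The wedge lies flat on the bench clear of the jack, with corners in the top crop at (471,122), (681,119), (683,181) and (472,185). The carburettor is still on the platform. I'll work out the wedge's middle and check the tray fit.

```bash
cat > loc2.py <<'E'
from loc import *
c=[onplane("top",np.add((190,160),T(u-400,v)),z) for u,v,z in((471,122,.036),(681,119,.026),(683,181,.026),(472,185,.036))]
W=np.mean(c,0); ax=(c[1]+c[2]-c[0]-c[3])/2; print("wedge",W,"len",np.linalg.norm(ax[:2]),"yaw vs -y",np.arctan2(ax[0],-ax[1]))
for z in(.05,):
    r=least_squares(lambda p:f([p[0],p[1],z,p[2]]),[.45,.25,.3]);print("tray z.05",r.x)
    for i,(n,cc) in enumerate((("side",Sc),("top",Tc))):
        q=np.array([onplane(n,a,.05) for a in cc]);print(n,q.mean(0),np.round(np.linalg.norm(np.diff(q[:,:2],axis=0),axis=1),3), np.arctan2(*((q[0]+q[1]-q[2]-q[3])[[1,0]])))
E
python3 loc2.py | grep -v post | tail -6
```

```text
edge [ 0.50022942 -0.10588534  0.038     ]
wedgetop4 mouth [ 0.55024536 -0.10481454  0.03986867]
wedge [0.52041792 0.031284   0.031     ] len 0.17410648381558982 yaw vs -y 0.04240814646539672
tray z.05 [0.45048045 0.25670519 0.30143349]
side [0.45125107 0.25838808 0.05      ] [0.07  0.195 0.072] 0.29956397570640275
top [0.44880973 0.25497585 0.05      ] [0.079 0.193 0.082] 0.3143801254820176
```

Run:
```python
from h import *
a=.033; y=np.array([np.cos(a),np.sin(a),0]); W=np.array([.5209,.0325,0])
robot.gripper_to(.094)
R=best(W+[0,0,.12],y); robot.move_ptp(W+[0,0,.12],R)
print(robot.move_linear(W+[0,0,.025],velocity=.1,threshold=10)); S()
robot.gripper_to(.03); S("grip")
robot.move_linear(W+[0,0,.15],velocity=.12); S("lift")
b=.303; ty=np.array([-np.sin(b),np.cos(b),0]); Tp=np.array([.4504,.2565,0])
R=best(Tp+[0,0,.15],ty); robot.move_ptp(Tp+[0,0,.15],R)
robot.move_linear(Tp+[0,0,.085],velocity=.1); S("above")
s=avg("side",2);t=avg("top",2)
crop=lambda im,x,y,w,h: cv2.resize(im[y:y+h,x:x+w,::-1],(400,300),interpolation=cv2.INTER_CUBIC)
cv2.imwrite("pics/f.png",np.hstack([crop(s,230,215,140,105),crop(t,115,165,100,75)]))
```

```text
ik [(np.float64(0.63), 1), (np.float64(12.36), -1)]
False
 t18.7 [0.5212 0.0325 0.0255] F [0.4 0.2 0.8] op 0.0941 g 0.0
grip t19.5 [0.5211 0.0325 0.0251] F [0.9 0.7 0.2] op 0.0479 g 30.0
lift t20.7 [0.5205 0.0325 0.1494] F [ 1.   0.1 -1.5] op 0.0480 g 30.0
ik [(np.float64(1.16), 1), (np.float64(1.56), -1)]
above t22.6 [0.4507 0.2565 0.0854] F [-1.3  0.6 -2. ] op 0.0476 g 30.0
```

View pics/f.png

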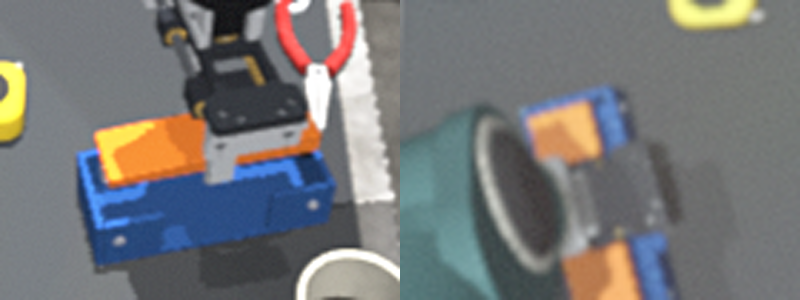

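The wedge hangs over the tray, level and lined up, its end edge at about (560,107) in the top crop. I'll lower it with a force guard.

Run:
```python
from h import *
Tp=np.array([.4504,.2565,0])
print(robot.move_linear(Tp+[0,0,.040],velocity=.05,threshold=8)); S()
if readout.get_state()['ee_pos'][2]<.045: print(robot.move_linear(Tp+[0,0,.0285],velocity=.015,threshold=6)); robot.pause(.15); S("down")
```

```text
False
 t23.8 [0.4506 0.2566 0.0403] F [-0.1  0.3 -2. ] op 0.0474 g 30.0
True
down t24.6 [0.4503 0.2565 0.031 ] F [-1.2 -1.4  8.1] op 0.0475 g 30.0
```

Run:
```python
from h import *
robot.gripper_to(.085); S()
robot.move_linear([.4504,.2565,.17],velocity=.12); R=readout.get_state()['tool_rot']
robot.move_ptp([.42,.02,.25],R); S()
s=avg("side",2);t=avg("top",2)
crop=lambda im,x,y,w,h: cv2.resize(im[y:y+h,x:x+w,::-1],(400,300),interpolation=cv2.INTER_CUBIC)
cv2.imwrite("pics/g.png",np.hstack([crop(s,230,215,140,105),crop(t,115,165,100,75)]))
```

```text
t25.3 [0.4499 0.2563 0.0306] F [ 0.3  0.2 -0.4] op 0.0851 g 0.0
 t27.6 [0.4202 0.0212 0.2497] F [-0.4  0.8 -0.3] op 0.0848 g 0.0
```

View pics/g.png

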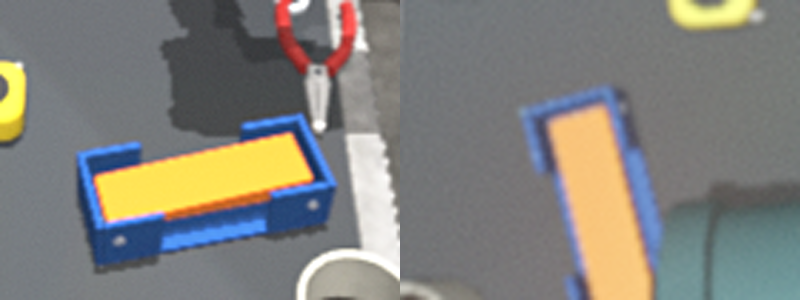

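The wedge lies flat inside the tray between its end walls, with its middle at about (205,175) in the side crop, and the arm is clear.

```bash
python3 -c "
from rig import robot, readout, grab_frame, camera_info
print(robot.sign_off())"
```

```text
the job is handed in; nothing more can be done
None
```

The wedge was worked out of the jack with light pulls, laid flat on the bench, taken again across its middle and lowered flat into the tray; I released it and handed the job in after about 28 s, with no verdict shown and the platform's sinking not measured.

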